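# Find the full reagent cartridge and seat it on the reader

## Robot

A 6-joint arm with a two-finger parallel gripper is mounted at the origin on the work surface. World frame = base frame: x ahead of the robot, y to its left, z up, the work surface at z = 0. Lengths are in m, angles in rad, forces in N, time in s.
With the tool pointing down it reaches from about 0.375 to 0.975 m from the base axis. Payload 3.8 kg.
Tool frame: the origin (TCP) lies midway between the tips of the shut fingers; the grasp point (between the pads) lies robot.grasp_offset behind it (robot.grasp_offset is the distance from the TCP to the grasp point, in m); z points along the fingers, y is the direction in which the jaws open and shut (so a half turn about z gives the same grasp; the last joint's range is limited). The gripper opens to 88 mm and grips with 3 to 60 N. Pads are 18 mm wide; open, the fingers measure 123 mm over their backs; the gripper's body (75 mm by 187 mm) begins 45 mm behind the grasp point.
Start: joints at [1.169, 0.264, 1.604, -0, 1.274, -0.037], TCP at [0.241, 0.631, 0.239] pointing down, gripper open.
Joint ranges: [-2.63, 2.63], [-0.94, 2.18], [0.31, 2.57], [-1.31, 4.45], [0, 2.66], [-2.55, 2.55]. Speed limits (rad/s): [2.57, 2.57, 3.14, 3.14, 3.14, 3.14].

## Interface

Orientations are given as [roll, pitch, yaw] about the fixed x, y, z axes, in that order (R = Rz(yaw) Ry(pitch) Rx(roll)).
In Python, from plant import robot gives the robot as it stands.
- The arm moves only by the shell command python3 -m creep 'ROWS' [FORCE]. ROWS is JSON, one flat list of numbers, 7 for each row, row after row: the shift along the tool's x, y, z in mm, then the turn, a rotation vector about the tool's x, y, z in degrees, then the opening in per cent of the stroke, from 0 (shut) to 100 (fully open). A call has exactly 5 rows; each row shifts and turns the commanded pose from where the row before left it, along the tool's axes as they then stand; what a row does not reach is not made up. A row lasts 1/10 s, in which the tool goes at most 50 mm and 8.59 degrees, less where a joint would pass 70% of its speed; a pose out of reach is approached as far as the arm can. A call with a gripper value outside its range is refused whole. The fingers move at their own pace and stop on an object; FORCE is the grip in N (left out, the last holds). Time passes only in rows, so rows that do not move let the fingers close, or fill a call up. It gives the time, the measured TCP pose, the force and the opening at its end, in the units of the state.
- robot.sense(): the state, without advancing time (a new reading comes with each control period).
- robot.read_camera(name): name is "side" or "top"; returns (picture, depth): 384x512x3 uint8, red, green, blue; 384x512 float32, m along the optical axis (not along the pixel's ray), 0 where there is no reading.
- robot.calibration(name): a dict with "camera_matrix" (3x3 intrinsics, pixels), "pose" (4x4, takes a point from camera to world coordinates). Camera axes: x right, y up, looking along -z (the intrinsics and any distortion apply to the point x, -y, -z); pixel columns grow to the right and rows downward; lengths in m; the calibration is good to about 2 mm. A picture is of the moment at which its call begins. calibration takes no time and is no camera call.
- robot.hand_in(): hands the job in, once; it reports no verdict.
The state is a dict: "time_s": time; "joint_positions": joint angles; "joint_vel": joint speeds; "joint_torque": joint torques, N m; "ee_pos": TCP position; "tool_rot": TCP orientation; "force": force on the tool from outside, world axes, zero at the start; "wrist_torque": the same for the moment, N m; "opening": opening from 0.0 (shut) to 1.0 (fully open).
Only numpy, scipy, OpenCV 4.12 (cv2) and the standard library are available. Lean on these libraries where they do the work, as an engineer would, in place of code of your own. Each camera call takes 0.05 s, during which the arm holds its last target.

## Task

Three closed reagent cartridges that look alike stand among the things on the bench: two are spent, one is full and clearly heavier. Heft them to find the full one and set it down gently on the reader's loading plate, nose end over the cone seat, so that its three ball feet settle into the cone, groove and flat seats. Leave the spent ones standing where they were, and do not shift or tip anything else.

Things in the scene. Friction and masses are not known exactly. Their poses are not given: they have to be found in the camera images.
- cartridge_1_mid (a point): Closed cartridge, one of 3 look-alikes, any may be the full one (about 0.6 kg, over 2.5 times a spent one). Box 84 x 60 mm (x, y); grey lid 87 x 63, top 68 mm up; on it a grip rib 60 long (x), 22 wide (y), 68 to 100 mm up. Nose to x = +59 mm. 14 mm ball feet at (+34, 0), (-28, +24), (-28, -24) mm; box underside 12 mm up. Origin: centre, 50 mm above the feet's undersides; x to the nose, z up.
- cartridge_2_mid (a point): Closed cartridge, one of 3 look-alikes, any may be the full one (about 0.6 kg, over 2.5 times a spent one). Box 84 x 60 mm (x, y); grey lid 87 x 63, top 68 mm up; on it a grip rib 60 long (x), 22 wide (y), 68 to 100 mm up. Nose to x = +59 mm. 14 mm ball feet at (+34, 0), (-28, +24), (-28, -24) mm; box underside 12 mm up. Origin: centre, 50 mm above the feet's undersides; x to the nose, z up.
- cartridge_3_mid (a point): Closed cartridge, one of 3 look-alikes, any may be the full one (about 0.6 kg, over 2.5 times a spent one). Box 84 x 60 mm (x, y); grey lid 87 x 63, top 68 mm up; on it a grip rib 60 long (x), 22 wide (y), 68 to 100 mm up. Nose to x = +59 mm. 14 mm ball feet at (+34, 0), (-28, +24), (-28, -24) mm; box underside 12 mm up. Origin: centre, 50 mm above the feet's undersides; x to the nose, z up.
- plate_seat (a point): Centre of the reader's fixed aluminium loading plate (110 x 90 mm in x, y; top 42 mm above the bench). Origin 47.2 mm above the bench, where the undersides of seated feet lie: a seated cartridge's centre is 50 mm straight above, its x along this x. Steel seats up to 11 mm high: six-sided cone at (+34, 0), V groove pointing to the cone at (-28, +24), flat round pad at (-28, -24) mm.
- plate_cone (a point): The cone seat, for the foot under the cartridge's nose end: 34 mm along +x from plate_seat, same level and axes. Cone and groove walls slope 55 degrees and draw in a foot that comes down within about 5 mm.
- reader: The reader: fixed, origin on the bench under the plate's centre, axes as plate_seat. Its white housing with a dark screen, 250 mm along x, top 144 mm above the bench, runs from y = -125 to -335 mm.
- reagent_bottle: Bystander: upright brown glass bottle, 58 mm diameter, 120 mm high. Loose. Origin at the centre of its underside, z up.
- wash_bottle: Bystander: upright white plastic wash bottle, 58 mm diameter, 155 mm high with its red nozzle, which points along x. Loose. Origin at the centre of its underside, z up.
- tube_rack: Bystander: orange rack of small tubes, 100 x 64 mm (x, y), 54 mm high. Loose. Origin at the centre of its underside, z up.
- beaker: Bystander: open glass beaker, 68 mm diameter, 85 mm high. Loose. Origin at the centre of its underside, z up.
- jar: Bystander: glass jar with a white cap, 60 mm diameter, 75 mm high. Loose. Origin at the centre of its underside, z up.
- timer: Bystander: flat grey bench timer 70 x 60 x 24 mm. Loose. Origin at the centre of its underside, z up.
- vial_1: Bystander: small upright capped glass vial, 22 mm diameter, 45 mm high. Loose. Origin at the centre of its underside, z up.
- vial_2: Bystander: small upright capped glass vial, 22 mm diameter, 45 mm high. Loose. Origin at the centre of its underside, z up.
Not all that is in view belongs to the job. Leave any brown look-alike of the part that bears cartridge_2_mid alone. What is shaped like the part that bears cartridge_3_mid but blue or turquoise is not meant.

How it is judged:
On the way, in this order (a step that is already met when the one before it is completed fails the run):
1. a cartridge is lifted clear of the bench (height (world z) of any of cartridge_1_mid, cartridge_2_mid, cartridge_3_mid above 0.075 m), for 0.2 s.
2. a cartridge sits in the three seats of the loading plate, nose end over the cone, and bears on it with the weight of a full one (((horizontal distance between cartridge_1_mid and plate_seat below 0.004 m and z of cartridge_1_mid in the frame of plate_seat between 0.046 and 0.053 m and angle between the x axis of cartridge_1_mid and the x axis of plate_seat, either way round below 0.06 rad and angle between cartridge_1_mid's own z axis and vertical below 0.04 rad and x of plate_cone in the frame of cartridge_1_mid above 0.02 m and contact force between cartridge_1 and reader above 5 N) or (horizontal distance between cartridge_2_mid and plate_seat below 0.004 m and z of cartridge_2_mid in the frame of plate_seat between 0.046 and 0.053 m and angle between the x axis of cartridge_2_mid and the x axis of plate_seat, either way round below 0.06 rad and angle between cartridge_2_mid's own z axis and vertical below 0.04 rad and x of plate_cone in the frame of cartridge_2_mid above 0.02 m and contact force between cartridge_2 and reader above 5 N) or (horizontal distance between cartridge_3_mid and plate_seat below 0.004 m and z of cartridge_3_mid in the frame of plate_seat between 0.046 and 0.053 m and angle between the x axis of cartridge_3_mid and the x axis of plate_seat, either way round below 0.06 rad and angle between cartridge_3_mid's own z axis and vertical below 0.04 rad and x of plate_cone in the frame of cartridge_3_mid above 0.02 m and contact force between cartridge_3 and reader above 5 N))), for 0.2 s.
At the end, for the whole second after the job is handed in: Full cartridge at rest (bearing over 5 N) in the seats, nose foot in the cone: centre within 4 mm sideways, 4 mm below to 3 mm above seated height, turned under 0.06 rad, tilted under 0.04 rad. Both spent ones at rest, tilted under 0.08 rad, centres within 40 mm of their start (((horizontal distance between cartridge_1_mid and plate_seat below 0.004 m and z of cartridge_1_mid in the frame of plate_seat between 0.046 and 0.053 m and angle between the x axis of cartridge_1_mid and the x axis of plate_seat, either way round below 0.06 rad and angle between cartridge_1_mid's own z axis and vertical below 0.04 rad and x of plate_cone in the frame of cartridge_1_mid above 0.02 m and contact force between cartridge_1 and reader above 5 N and distance of each of cartridge_2_mid, cartridge_3_mid from where it was at the start of the episode below 0.04 m and angle between each of cartridge_2_mid, cartridge_3_mid's own z axis and vertical below 0.08 rad) or (horizontal distance between cartridge_2_mid and plate_seat below 0.004 m and z of cartridge_2_mid in the frame of plate_seat between 0.046 and 0.053 m and angle between the x axis of cartridge_2_mid and the x axis of plate_seat, either way round below 0.06 rad and angle between cartridge_2_mid's own z axis and vertical below 0.04 rad and x of plate_cone in the frame of cartridge_2_mid above 0.02 m and contact force between cartridge_2 and reader above 5 N and distance of each of cartridge_1_mid, cartridge_3_mid from where it was at the start of the episode below 0.04 m and angle between each of cartridge_1_mid, cartridge_3_mid's own z axis and vertical below 0.08 rad) or (horizontal distance between cartridge_3_mid and plate_seat below 0.004 m and z of cartridge_3_mid in the frame of plate_seat between 0.046 and 0.053 m and angle between the x axis of cartridge_3_mid and the x axis of plate_seat, either way round below 0.06 rad and angle between cartridge_3_mid's own z axis and vertical below 0.04 rad and x of plate_cone in the frame of cartridge_3_mid above 0.02 m and contact force between cartridge_3 and reader above 5 N and distance of each of cartridge_1_mid, cartridge_2_mid from where it was at the start of the episode below 0.04 m and angle between each of cartridge_1_mid, cartridge_2_mid's own z axis and vertical below 0.08 rad)) and linear speed of each of cartridge_1, cartridge_2, cartridge_3 below 0.02 m/s); the robot touches nothing.
It fails at once if a cartridge drops onto the loading plate (faster than 0.3 m/s over its last 14 mm) instead of being set down ((horizontal distance between cartridge_1_mid and plate_seat below 0.03 m and z of cartridge_1_mid in the frame of plate_seat below 0.064 m and linear speed of cartridge_1 above 0.3 m/s) or (horizontal distance between cartridge_2_mid and plate_seat below 0.03 m and z of cartridge_2_mid in the frame of plate_seat below 0.064 m and linear speed of cartridge_2 above 0.3 m/s) or (horizontal distance between cartridge_3_mid and plate_seat below 0.03 m and z of cartridge_3_mid in the frame of plate_seat below 0.064 m and linear speed of cartridge_3 above 0.3 m/s)).
It fails at once if a cartridge hits or is pressed on the reader with more than 45 N (contact force between any of cartridge_1, cartridge_2, cartridge_3 and reader above 45 N).
It fails at once if a cartridge is tipped over (more than 0.6 rad) (angle between any of cartridge_1_mid, cartridge_2_mid, cartridge_3_mid's own z axis and vertical above 0.6 rad).
It fails at once if a bystander is shifted more than 25 mm or tipped more than 0.4 rad (distance of any of reagent_bottle, wash_bottle, tube_rack, beaker, jar, timer, vial_1, vial_2 from where it was at the start of the episode above 0.025 m or angle between any of reagent_bottle, wash_bottle, tube_rack, beaker, jar, timer, vial_1, vial_2's own z axis and vertical above 0.4 rad).
It also fails if it takes over 72 s, if anything falls off the work surface, if the arm or the gripper's body presses on something with over 40 N, if the wrist force passes 120 N, or if a joint passes its speed limit or range.

## Working session

There is one attempt and no reset: what is moved stays moved. The work goes in short steps, Python scripts to look and compute and a shell command to move; the robot and the scene stay as the last step left them, time stands still between calls to the robot, and variables do not carry over. Pictures are saved under pics/ and viewed, and the job is handed in when it is done.

```bash
ls; mkdir -p pics; cat > h.py <<'E'
import numpy as np, cv2
from plant import robot
def snap(n,tag):
    p,d=robot.read_camera(n); cv2.imwrite(f'pics/{tag}.png',p[:,:,::-1]); np.savez(f'{tag}.npz',p=p,d=d); return p,d
def pts(n,d):
    c=robot.calibration(n);K=c["camera_matrix"];T=c["pose"]
    v,u=np.mgrid[:d.shape[0],:d.shape[1]]
    P=np.stack([(u-K[0][2])/K[0][0]*d,-(v-K[1][2])/K[1][1]*d,-d],-1)
    return P@np.array(T)[:3,:3].T+np.array(T)[:3,3]
E
python3 - <<'E'
from h import *
s=robot.sense();print({k:np.round(v,3) for k,v in s.items()}, robot.grasp_offset)
for n in("top","side"):
    print({k:np.round(v,3) for k,v in robot.calibration(n).items()}); snap(n,n+'0')
E
```

```text
pics
{'time_s': np.float64(0.0), 'joint_positions': array([ 1.169,  0.265,  1.605,  0.   ,  1.274, -0.037]), 'joint_vel': array([ 0.   , -0.   , -0.001,  0.   ,  0.001, -0.001]), 'joint_torque': array([-0.0000e+00, -5.0212e+01, -3.5687e+01,  7.3000e-02,  3.0000e-02,
       -0.0000e+00]), 'ee_pos': array([0.241, 0.63 , 0.237]), 'tool_rot': array([-3.139, -0.   ,  2.777]), 'force': array([-0.891,  0.002, -0.396]), 'wrist_torque': array([ 0.045, -0.018,  0.007]), 'opening': np.float64(0.997)} 0.0187
{'camera_matrix': array([[371.632,   0.   , 257.992],
       [  0.   , 371.632, 189.154],
       [  0.   ,   0.   ,   1.   ]]), 'pose': array([[-0.011,  0.981, -0.193,  0.282],
       [-1.   , -0.007,  0.023,  0.079],
       [ 0.021,  0.193,  0.981,  1.19 ],
       [ 0.   ,  0.   ,  0.   ,  1.   ]])}
{'camera_matrix': array([[410.632,   0.   , 255.087],
       [  0.   , 410.632, 188.318],
       [  0.   ,   0.   ,   1.   ]]), 'pose': array([[ 0.944,  0.243, -0.225,  0.277],
       [-0.331,  0.654, -0.681, -0.667],
       [-0.019,  0.716,  0.697,  0.783],
       [ 0.   ,  0.   ,  0.   ,  1.   ]])}
```

View pics/top0.png

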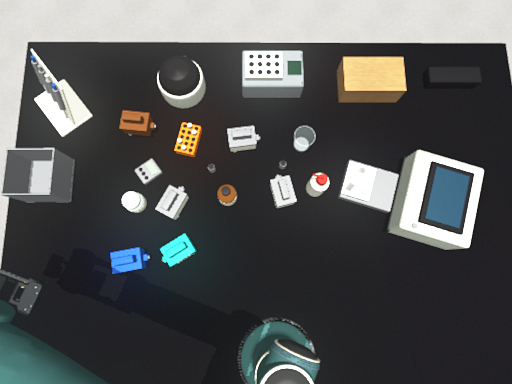

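View pics/side0.png

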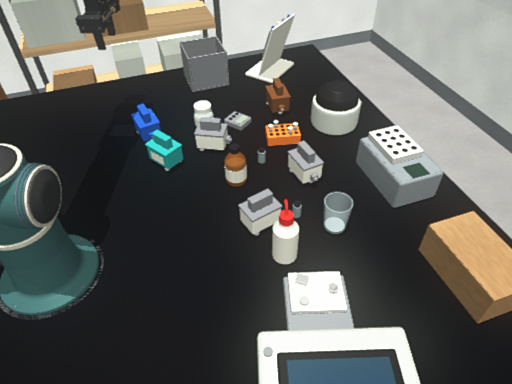

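Candidates in the top view: grey/white cartridges at (172,202), (242,137) and (283,190), which are meant. The look-alikes are brown (136,122), blue (127,260) and turquoise (178,249), which are to be left alone. The plate is at (369,185), with the reader right of it. Next are a close crop and measurements.

```bash
python3 - <<'E'
from h import *
z=np.load('top0.npz');p,d=z['p'],z['d'];P=pts('top',d)
c=cv2.resize(p[110:240,120:405,::-1],None,fx=2.8,fy=2.8,interpolation=cv2.INTER_CUBIC);cv2.imwrite('pics/crop0.png',c)
print('bench z',np.median(P[280:300,350:450,2]))
for i,(u,v) in enumerate([(172,202),(242,137),(283,190)]):
    S=np.zeros(d.shape,bool);S[v-22:v+22,u-22:u+22]=1
    for nm,lo,hi in(('rib',.093,.108),('lid',.06,.074),('all',.055,.11)):
        m=S&(P[...,2]>lo)&(P[...,2]<hi)
        q=P[m]; r=cv2.minAreaRect((q[:,:2]*1000).astype(np.float32)); print(i,nm,m.sum(),np.round(q.mean(0),4),np.round(r[0],1),np.round(r[1],1),round(r[2],1),np.round(np.median(q[:,2]),4))
S=np.zeros(d.shape,bool);S[155:215,335:402]=1
m=S&(P[...,2]>.036)&(P[...,2]<.046)
q=P[m];r=cv2.minAreaRect((q[:,:2]*1000).astype(np.float32));print('plate',m.sum(),r,np.median(q[:,2]))
S=np.zeros(d.shape,bool);S[140:260,380:500]=1
m=S&(P[...,2]>.13)&(P[...,2]<.16)
q=P[m];r=cv2.minAreaRect((q[:,:2]*1000).astype(np.float32));print('reader',m.sum(),r,np.median(q[:,2]))
E
```

```text
bench z -0.0010021773463264605
0 rib 155 [0.4667 0.32   0.099 ] [467.  320.9] [23.5 59.5] 62.5 0.0992
0 lid 400 [0.4637 0.3188 0.0676] [466.8 321.2] [63.6 86.6] 62.2 0.0675
0 all 589 [0.4646 0.3185 0.0766] [466.8 321.2] [63.6 86.6] 62.2 0.069
1 rib 137 [0.6733 0.1053 0.0983] [673.4 105.1] [23.5 59.5] 7.6 0.0984
1 lid 350 [0.6692 0.1053 0.0669] [674.1 105.7] [63.6 86.7] 6.6 0.0669
1 all 530 [0.6697 0.1051 0.0761] [674.1 105.4] [63.6 87.2] 6.6 0.0683
2 rib 147 [ 0.4977 -0.0218  0.0987] [498.  -22.1] [59.5 22.3] 14.4 0.0987
2 lid 402 [ 0.4953 -0.021   0.0669] [498.2 -22. ] [87.5 63.2] 13.8 0.0671
2 all 571 [ 0.4956 -0.021   0.0757] [498.2 -22. ] [87.5 63.2] 13.8 0.0683
plate 969 ((531.6028442382812, -308.65252685546875), (172.62045288085938, 170.14060974121094), 72.3458480834961) 0.04075268836738433
reader 3453 ((463.3302001953125, -482.4654541015625), (199.35948181152344, 239.6253662109375), 71.38121795654297) 0.1418807989263824
```

View pics/crop0.png

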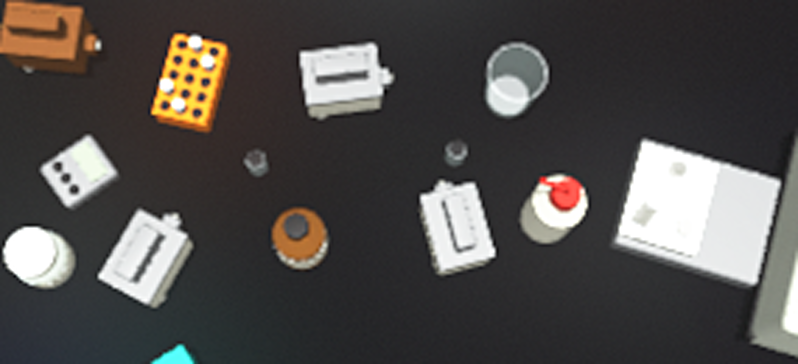

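```bash
python3 - <<'E'
from h import *
def ray(n,uv,z):
    c=robot.calibration(n);K=np.array(c["camera_matrix"]);T=np.array(c["pose"]);uv=np.asarray(uv,float)
    D=np.stack([(uv[:,0]-K[0,2])/K[0,0],-(uv[:,1]-K[1,2])/K[1,1],-np.ones(len(uv))],-1)@T[:3,:3].T
    o=T[:3,3];return (o+D*((z-o[2])/D[:,2])[:,None])
for n,box in(('top',(155,215,335,402)),('side',(262,335,275,360))):
    z=np.load(n+'0.npz');p,d=z['p'],z['d'];P=pts(n,d)
    a,b,c,e=box;g=p.min(2).astype(int)
    print(n);print(g[(a+b)//2,c:e]); 
    cv2.imwrite(f'pics/pl_{n}.png',cv2.resize(p[a:b,c:e,::-1],None,fx=9,fy=8,interpolation=cv2.INTER_CUBIC))
z=np.load('side0.npz');P=pts('side',z['d'])
for u,v in[(212,132),(305,162),(262,210)]:
    S=np.zeros(z['d'].shape,bool);S[v-30:v+30,u-28:u+28]=1
    m=S&(P[...,2]>.06)&(P[...,2]<.11);q=P[m]
    # keep near white-grey only
    r=cv2.minAreaRect((q[:,:2]*1000).astype(np.float32));print(m.sum(),r)
E
```

```text
top
[ 51  51  52  53  52  54  68 102 255 255 255 255 233 222 217 202 195 198
 200 237 255 255 255 255 255 255 255 255 255 255 255 255 255 255 255 255
 255 255 226 231 231 232 232 231 231 230 230 230 230 230 230 229 229 229
 229 229 228 229 229 232 216 132  38  94 120 124 124]
side
[ 52  53  53  55  54  56  56  55  59  81 136 183 196 191 179 235 255 255
 254 254 254 254 254 254 253 240 234 234 237 238 236 236 239 250 254 254
 254 254 254 254 254 254 254 254 254 254 254 254 254 254 254 254 254 254
 254 254 254 254 254 254 254 254 254 254 254 254 254 254 255 254 207 185
 152  82  59  61  62  62  62  61  61  60  60  59  59]
820 ((467.7193603515625, 294.3041076660156), (334.6808166503906, 100.15253448486328), 84.44303131103516)
585 ((676.2484741210938, 99.62724304199219), (64.42262268066406, 89.25192260742188), 6.958054065704346)
1026 ((513.2948608398438, -78.54145050048828), (87.31689453125, 168.68141174316406), 14.569872856140137)
```

View pics/pl_top.png

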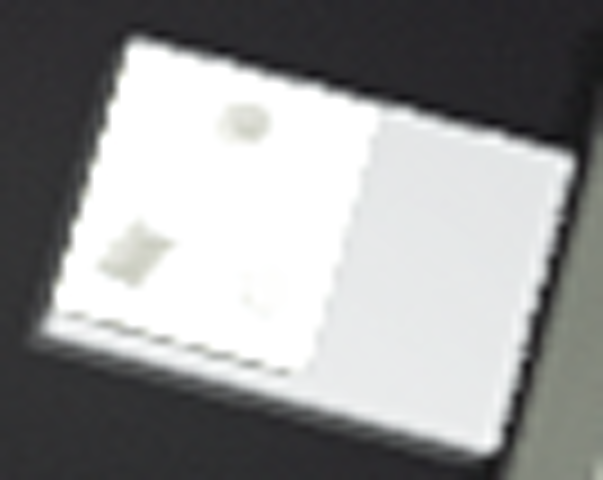

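View pics/pl_side.png

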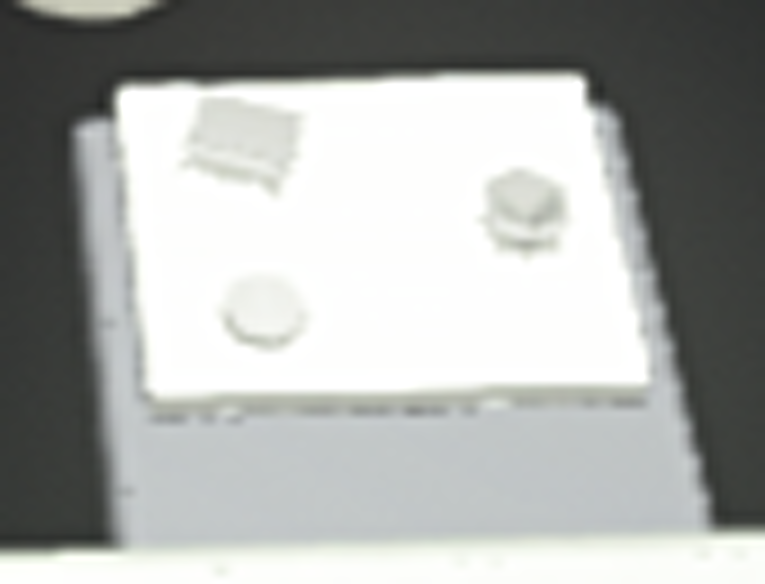

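```bash
cat >> h.py <<'E'
def ray(n,uv,z):
    c=robot.calibration(n);K=np.array(c["camera_matrix"]);T=np.array(c["pose"]);uv=np.asarray(uv,float)
    D=np.stack([(uv[:,0]-K[0,2])/K[0,0],-(uv[:,1]-K[1,2])/K[1,1],-np.ones(len(uv))],-1)@T[:3,:3].T
    o=T[:3,3];return (o+D*((z-o[2])/D[:,2])[:,None])
E
python3 - <<'E'
from h import *
for n,box in(('top',(150,215,335,402)),('side',(262,325,280,355))):
    z=np.load(n+'0.npz');p,d=z['p'],z['d'];a,b,c,e=box
    m=np.zeros(d.shape,np.uint8);m[a:b,c:e]=(p[a:b,c:e].min(2)>246)
    k,l,s,ct=cv2.connectedComponentsWithStats(m);i=1+s[1:,4].argmax()
    M=(l==i).astype(np.uint8)
    cn=max(cv2.findContours(M,0,cv2.CHAIN_APPROX_NONE)[0],key=len)[:,0]
    q=ray(n,cn,.042)[:,:2]*1000
    r=cv2.minAreaRect(q.astype(np.float32));print(n,s[i],np.round(r[0],1),np.round(r[1],1),r[2])
    cv2.imwrite(f'pics/m_{n}.png',cv2.resize(M[a:b,c:e]*255,None,fx=6,fy=6))
    # robust quad: hull corners
    h=cv2.convexHull(cn);ap=cv2.approxPolyDP(h,3,True)[:,0];w=ray(n,ap,.042)[:,:2]*1000;print(ap.tolist(),np.round(w,1).tolist())
# seats in side and top (pixel) 
print('side seats cone pad groove at their top z=.053')
s=[(280+525/9,262+198/8),(280+262/9,262+308/8),(280+246/9,262+122/8)]
print(np.round(ray('side',s,.051)*1000,1))
s=[(335+247/9,155+122/8),(335+262/9,155+292/8),(335+137/9,155+253/8)]
print(np.round(ray('top',s,.051)*1000,1))
z=np.load('side0.npz');P=pts('side',z['d'])
print('bench side',np.median(P[230:330,150:200,2]))
for u,v in[(212,132),(305,162),(262,210)]:
    S=np.zeros(z['d'].shape,np.uint8);S[v-26:v+16,u-22:u+24]=1
    for lo,hi in((.09,.11),(.06,.075)):
        m=(S*(P[...,2]>lo)*(P[...,2]<hi)).astype(np.uint8);k,l,st,ct=cv2.connectedComponentsWithStats(m);i=1+st[1:,4].argmax();q=P[l==i]
        r=cv2.minAreaRect((q[:,:2]*1000).astype(np.float32));print(st[i],np.round(np.median(q[:,2]),4),np.round(r[0],1),np.round(r[1],1),round(r[2],1))
E
```

```text
top [341 161  36  40 907] [ 534.1 -268.2] [ 91.6 111.6] 72.32715606689453
[[350, 161], [376, 169], [368, 200], [341, 192]] [[597.9, -244.2], [570.9, -326.4], [470.5, -293.6], [496.8, -209.5]]
side [ 288  272   59   39 1709] [ 534.4 -271.3] [ 88.7 109.2] 72.3081283569336
[[339, 272], [346, 309], [292, 310], [289, 273]] [[599.0, -247.2], [571.4, -329.6], [470.2, -295.2], [498.1, -213.1]]
side seats cone pad groove at their top z=.053
[[ 577.1 -283.8   51. ]
 [ 508.  -292.2   51. ]
 [ 527.3 -241.4   51. ]]
[[ 564.9 -279.6   51. ]
 [ 496.2 -280.3   51. ]
 [ 512.1 -237.4   51. ]]
bench side -0.0003203037886413962
[200 117  21   8 140] 0.0982 [468.9 314.7] [27.2 60. ] 62.3
[195 123  33  15 289] 0.0675 [469.4 316. ] [66.9 86.7] 61.5
[298 141  18  17 155] 0.099 [675.7  99. ] [23.2 57.9] 9.8
[288 148  36  23 348] 0.0674 [676.2  99.6] [64.4 89.3] 7.0
[248 189  25  17 222] 0.0988 [499.8 -27.6] [59.5 22.5] 13.4
[240 196  43  27 473] 0.0676 [500.4 -28. ] [87.4 63.8] 13.6
```

```bash
cat >> h.py <<'E'
def plan(x,y,z,yawdeg,mm=45.,deg=8.):
    """rows (rot first shared with translation) from measured pose"""
    from scipy.spatial.transform import Rotation as R
    s=robot.sense();p=np.array(s['ee_pos'])*1000;r=R.from_euler('xyz',s['tool_rot'])
    g=R.from_euler('xyz',[np.pi,0,np.radians(yawdeg)])
    rv=np.degrees((r.inv()*g).as_rotvec());t=np.array([x,y,z])-p
    print('t',s['time_s'].round(2),'at',p.round(1),np.degrees(s['tool_rot']).round(1),'F',np.round(s['force'],2),'open',s['opening'].round(3))
    print('shift in present tool axes',r.inv().apply(t).round(1),'rot',rv.round(2),'| shift in goal axes',g.inv().apply(t).round(1))
E
python3 - <<'E'
from h import *
z=np.load('top0.npz');p,d=z['p'],z['d'];P=pts('top',d)
for nm,u,v,lo in[('wash',319,184,.1),('reag',227,194,.09),('beaker',304,139,.07),('jar',133,202,.06),('rack',187,139,.04),('turq',178,249,.06),('brown',136,122,.06)]:
    S=np.zeros(d.shape,bool);S[v-22:v+22,u-20:u+20]=1
    m=S&(P[...,2]>lo)&(P[...,2]<.2);q=P[m];print(nm,np.round(np.median(q,0)*1000),np.round((q.min(0)+q.max(0))/2*1000),np.round(q.max(0)*1000))
s=np.load('side0.npz')['p'];cv2.imwrite('pics/gr.png',cv2.resize(s[0:60,60:150,::-1],None,fx=6,fy=6))
plan(468,318.5,200,62.2)
E
```

```text
wash [ 514. -126.  128.] [ 517. -128.  128.] [ 542. -101.  155.]
reag [485. 151. 117.] [487. 151. 107.] [506. 168. 124.]
beaker [679. -94.  82.] [668. -91.  79.] [702. -58.  88.]
jar [471. 439.  75.] [471. 442.  70.] [496. 468.  80.]
rack [669. 286.  53.] [680. 281.  51.] [722. 311.  61.]
turq [320. 295.  69.] [321. 298.  84.] [368. 350. 107.]
brown [720. 440.  69.] [727. 446.  83.] [762. 491. 107.]Traceback (most recent call last):
  File "<stdin>", line 7, in <module>
  File "h.py", line 20, in plan
    print('t',s['time_s'].round(2),'at',p.round(1),np.degrees(s['tool_rot']).round(1),'F',np.round(s['force'],2),'open',s['opening'].round(3))
              ^^^^^^^^^^^^^^^^^
AttributeError: 'float' object has no attribute 'round'
```

View pics/gr.png

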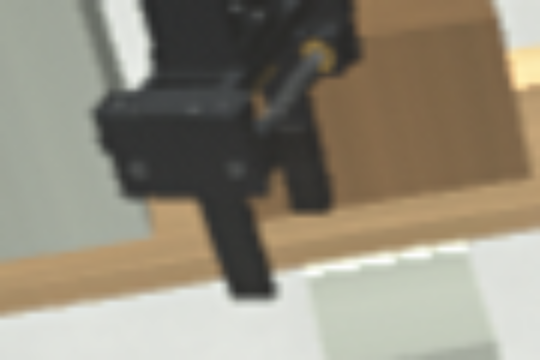

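```bash
sed -i "s/s\['time_s'\].round(2)/np.round(s['time_s'],2)/;s/s\['opening'\].round(3)/np.round(s['opening'],3)/" h.py; python3 -c "
from h import *
plan(468,318.5,240,62.2)"
```

```text
t 0.1 at [240.6 630.  237.5] [-179.9   -0.   159.1] F [ 0.32  0.14 -0.03] open 0.998
shift in present tool axes [-323.6 -209.8   -2.1] rot [-9.00e-02  1.00e-01  9.69e+01] | shift in goal axes [-169.5  346.5   -2.5]
```

```bash
python3 -m creep '[0,0,0,0,0,8,100, 0,0,0,0,0,8,100, 0,0,0,0,0,8,100, 0,0,0,0,0,8,100, 0,0,0,0,0,8,100]' 25
python3 -m creep '[0,0,0,0,0,8,100, 0,0,0,0,0,8,100, 0,0,0,0,0,8,100, 0,0,0,0,0,8,100, 0,0,0,0,0,8,100]'
python3 -m creep '[0,0,0,0,0,8.5,100, 0,0,0,0,0,8.5,100, -15,30,0,0,0,0,100, -15,30,0,0,0,0,100, -15,30,0,0,0,0,100]'
python3 -c "
from h import *
plan(468,318.5,240,62.2)"
```

```text
time_s: 0.6
ee_pos: [0.2407, 0.6302, 0.2379]
tool_rot: [-3.141, 0.001, 2.073]
force: [-0.9, 0.2, 0.2]
opening: 0.999
time_s: 1.1
ee_pos: [0.2407, 0.6302, 0.2379]
tool_rot: [-3.141, 0.001, 1.375]
force: [-0.7, 0.7, 0.6]
opening: 1.003
time_s: 1.6
ee_pos: [0.2994, 0.5476, 0.2379]
tool_rot: [3.142, 0.001, 1.085]
force: [0.1, -0.3, 0.4]
opening: 1.0
t 1.6 at [299.4 547.6 237.9] [1.80e+02 1.00e-01 6.22e+01] F [ 0.12 -0.3   0.4 ] open 1.0
shift in present tool axes [-123.8  256.1   -2. ] rot [ 0.    0.08 -0.04] | shift in goal axes [-124.   256.    -2.1]
```

```bash
python3 -m creep '[-20,41,0,0,0,0,100, -20,41,0,0,0,0,100, -20,41,0,0,0,0,100, -20,41,0,0,0,0,100, -20,41,0,0,0,0,100]'
python3 -m creep '[-14,31,0,0,0,0,100, -10,20,0,0,0,0,100, 0,0,40,0,0,0,100, 0,0,40,0,0,0,100, 0,0,0,0,0,0,100]'
python3 -c "
from h import *
plan(468,318.5,73,62.2)
snap('side','s1');snap('top','t1')
for n,b in(('s1',(70,180,150,270)),('t1',(150,250,110,230))):
    p=cv2.imread(f'pics/{n}.png');cv2.imwrite(f'pics/{n}c.png',cv2.resize(p[b[0]:b[1],b[2]:b[3]],None,fx=5,fy=5))"
```

```text
time_s: 2.1
ee_pos: [0.4342, 0.3626, 0.2383]
tool_rot: [-3.141, 0.001, 1.084]
force: [0.5, 0.4, 0.2]
opening: 0.998
time_s: 2.6
ee_pos: [0.4632, 0.3162, 0.1522]
tool_rot: [-3.135, 0.011, 1.083]
force: [-0.7, -0.3, -1.7]
opening: 0.999
t 2.6 at [463.2 316.2 152.2] [-179.6    0.6   62.1] F [-0.67 -0.32 -1.7 ] open 0.999
shift in present tool axes [ 5.2  3.6 79.1] rot [-0.37  0.63 -0.15] | shift in goal axes [ 4.3  3.1 79.2]
```

View pics/s1c.png

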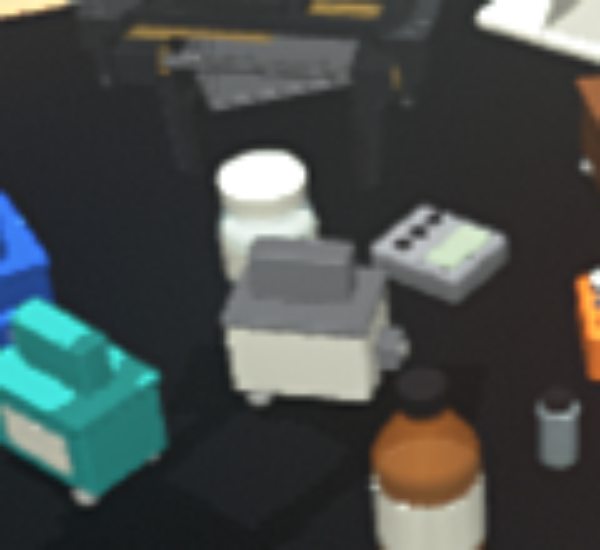

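Side view: the fingers sit above and to both sides of the rib of cartridge A (crop (300,270)), with the jar and bottle clear. Descending.

```bash
python3 -m creep '[4,3,20,0,0,0,100, 0,0,25,0,0,0,100, 0,0,20,0,0,0,100, 0,0,10,0,0,0,100, 0,0,0,0,0,0,100]'
python3 -c "
from h import *
plan(468,318.5,73,62.2)"
```

```text
time_s: 3.2
ee_pos: [0.4721, 0.3218, 0.0841]
tool_rot: [-3.142, 0.0, 1.084]
force: [-0.0, 0.4, -0.3]
opening: 1.0
t 3.2 at [472.1 321.8  84.1] [-180.     0.    62.1] F [-0.04  0.36 -0.29] open 1.0
shift in present tool axes [-4.8 -2.1 11.1] rot [-0.    0.   -0.08] | shift in goal axes [-4.8 -2.1 11.1]
```

```bash
python3 -m creep '[-5,-2,5,0,0,0,100, 0,0,5,0,0,0,100, 0,0,0,0,0,0,65, 0,0,0,0,0,0,60, 0,0,0,0,0,0,60]'
python3 -m creep '[0,0,0,0,0,0,60, 0,0,0,0,0,0,50, 0,0,0,0,0,0,50, 0,0,0,0,0,0,50, 0,0,0,0,0,0,50]' 30
python3 -c "
from h import *
plan(468,318.5,73,62.2);print(robot.sense()['wrist_torque'])"
```

```text
time_s: 3.7
ee_pos: [0.4682, 0.3181, 0.0742]
tool_rot: [3.141, -0.001, 1.084]
force: [1.0, 0.2, -0.1]
opening: 0.747
time_s: 4.2
ee_pos: [0.4682, 0.3181, 0.074]
tool_rot: [3.141, -0.001, 1.084]
force: [0.6, -0.1, 2.4]
opening: 0.678
t 4.2 at [468.2 318.1  74. ] [180.   -0.   62.1] F [ 0.56 -0.14  2.39] open 0.678
shift in present tool axes [ 0.3 -0.3  1. ] rot [ 0.01 -0.03 -0.1 ] | shift in goal axes [ 0.3 -0.3  1. ]
[-0.02314724  0.18667034 -0.01418603]
```

```bash
python3 -m creep '[0,0,-4,0,0,0,50, 0,0,-5,0,0,0,50, 0,0,-6,0,0,0,50, 0,0,0,0,0,0,50, 0,0,0,0,0,0,50]'
for i in 1 2; do python3 -c "
from h import *
import sys
plan(468,318.5,73,62.2);print(robot.sense()['wrist_torque'])
p,d=snap('side','s2');cv2.imwrite('pics/s2c.png',cv2.resize(cv2.imread('pics/s2.png')[70:180,150:270],None,fx=5,fy=5))"; done
```

```text
time_s: 4.7
ee_pos: [0.4681, 0.3181, 0.089]
tool_rot: [3.141, -0.001, 1.084]
force: [0.5, 0.2, -2.3]
opening: 0.68
t 4.7 at [468.1 318.1  89. ] [180.   -0.   62.1] F [ 0.54  0.24 -2.3 ] open 0.68
shift in present tool axes [ 0.3 -0.3 16. ] rot [ 0.02 -0.03 -0.1 ] | shift in goal axes [ 0.3 -0.3 16. ]
[-0.012382    0.07793012  0.01055766]
t 4.75 at [467.9 317.9  88.7] [-180.     0.    62.1] F [-0.25 -0.1  -1.15] open 0.676
shift in present tool axes [ 0.6 -0.2 15.7] rot [-0.   0.  -0.1] | shift in goal axes [ 0.6 -0.2 15.7]
[-0.00190204  0.08987284 -0.03771368]
```

View pics/s2c.png

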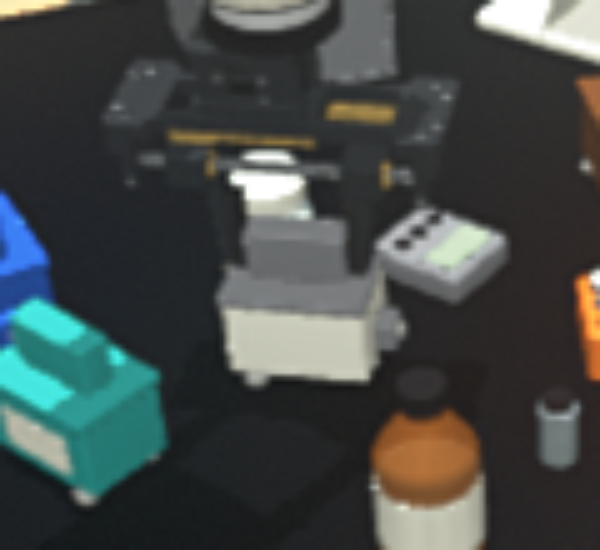

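A is lifted (bottom clear in the crop at (300,340)) and weighs about 0.1–0.23 kg, so it is spent. Setting it back.

```bash
python3 -m creep '[0,0,0,0,0,0,50, 0,0,4,0,0,0,50, 0,0,5,0,0,0,50, 0,0,4,0,0,0,50, 0,0,2,0,0,0,50]'
python3 -m creep '[0,0,0,0,0,0,75, 0,0,0,0,0,0,90, 0,0,0,0,0,0,100, 0,0,0,0,0,0,100, 0,0,0,0,0,0,100]'
python3 -m creep '[0,0,-20,0,0,0,100, 0,0,-40,0,0,0,100, 0,0,-40,0,0,0,100, 0,0,-40,0,0,0,100, 0,0,-20,0,0,0,100]'
python3 -c "
from h import *
plan(675,102.5,234,6.6)"
```

```text
time_s: 5.3
ee_pos: [0.4678, 0.318, 0.0738]
tool_rot: [-3.141, 0.001, 1.084]
force: [-3.6, -1.5, 12.1]
opening: 0.681
time_s: 5.8
ee_pos: [0.4679, 0.318, 0.0737]
tool_rot: [3.142, -0.0, 1.084]
force: [-0.0, -0.3, 0.4]
opening: 0.998
time_s: 6.3
ee_pos: [0.4695, 0.319, 0.2383]
tool_rot: [3.138, -0.005, 1.084]
force: [1.0, 0.7, 0.4]
opening: 1.004
t 6.3 at [469.5 319.  238.3] [179.8  -0.3  62.1] F [1.   0.68 0.44] open 1.004
shift in present tool axes [-95.2 282.9   4.7] rot [ 2.00e-02 -3.70e-01  5.55e+01] | shift in goal axes [179.3 238.7   4.3]
```

```bash
python3 -m creep '[0,0,0,0,0,8,100, 0,0,0,0,0,8,100, 0,0,0,0,0,8,100, 0,0,0,0,0,8,100, 0,0,0,0,0,8,100]'
python3 -m creep '[0,0,0,0,0,8,100, 0,0,0,0,0,7.5,100, 26,34,0,0,0,0,100, 26,34,0,0,0,0,100, 26,34,0,0,0,0,100]'
python3 -m creep '[26,34,0,0,0,0,100, 26,34,0,0,0,0,100, 26,34,0,0,0,0,100, 24,34,0,0,0,0,100, 0,0,20,0,0,0,100]'
python3 -m creep '[0,0,30,0,0,0,100, 0,0,30,0,0,0,100, 0,0,20,0,0,0,100, 0,0,0,0,0,0,100, 0,0,0,0,0,0,100]'
python3 -c "
from h import *
plan(675,102.5,73,6.6)"
```

```text
time_s: 6.8
ee_pos: [0.4679, 0.3179, 0.2337]
tool_rot: [-3.142, -0.0, 0.38]
force: [0.1, 0.6, 0.3]
opening: 0.997
time_s: 7.3
ee_pos: [0.5578, 0.2249, 0.2339]
tool_rot: [-3.141, -0.0, 0.117]
force: [0.2, 0.4, -0.2]
opening: 1.002
time_s: 7.8
ee_pos: [0.6793, 0.098, 0.2167]
tool_rot: [3.14, -0.008, 0.111]
force: [0.1, 1.1, 0.5]
opening: 1.003
time_s: 8.3
ee_pos: [0.6739, 0.1022, 0.1336]
tool_rot: [3.142, 0.001, 0.115]
force: [0.3, 0.4, 0.3]
opening: 0.999
t 8.3 at [673.9 102.2 133.6] [180.    0.    6.6] F [0.31 0.4  0.33] open 0.999
shift in present tool axes [ 1.1 -0.2 60.6] rot [ 0.    0.05 -0.  ] | shift in goal axes [ 1.1 -0.2 60.6]
```

```bash
python3 -m creep '[1,0,20,0,0,0,100, 0,0,20,0,0,0,100, 0,0,14,0,0,0,100, 0,0,6,0,0,0,100, 0,0,0,0,0,0,80]'
python3 -m creep '[0,0,0,0,0,0,60, 0,0,0,0,0,0,50, 0,0,0,0,0,0,50, 0,0,0,0,0,0,50, 0,0,0,0,0,0,50]' 30
python3 -m creep '[0,0,0,0,0,0,50, 0,0,0,0,0,0,50, 0,0,-4,0,0,0,50, 0,0,-5,0,0,0,50, 0,0,-6,0,0,0,50]'
python3 -m creep '[0,0,0,0,0,0,50, 0,0,0,0,0,0,50, 0,0,0,0,0,0,50, 0,0,0,0,0,0,50, 0,0,0,0,0,0,50]'
python3 -c "
from h import *
plan(675,102.5,73,6.6);print(robot.sense()['wrist_torque'])
p,d=snap('side','s3');cv2.imwrite('pics/s3c.png',cv2.resize(cv2.imread('pics/s3.png')[90:210,250:370],None,fx=5,fy=5))"
```

```text
time_s: 8.8
ee_pos: [0.6749, 0.1024, 0.0735]
tool_rot: [3.142, 0.001, 0.115]
force: [0.9, -0.7, 0.0]
opening: 0.931
time_s: 9.3
ee_pos: [0.6761, 0.1022, 0.075]
tool_rot: [3.141, -0.002, 0.115]
force: [0.3, -1.5, 4.1]
opening: 0.678
time_s: 9.8
ee_pos: [0.6731, 0.1024, 0.0867]
tool_rot: [-3.141, 0.005, 0.115]
force: [0.4, -0.5, -6.2]
opening: 0.679
time_s: 10.3
ee_pos: [0.6749, 0.1023, 0.0884]
tool_rot: [3.142, 0.0, 0.115]
force: [0.4, -0.5, -5.9]
opening: 0.676
t 10.3 at [674.9 102.3  88.4] [180.    0.    6.6] F [ 0.36 -0.53 -5.88] open 0.676
shift in present tool axes [ 0.2 -0.1 15.4] rot [ 0.    0.03 -0.  ] | shift in goal axes [ 0.1 -0.1 15.4]
[-0.03964006  0.1500411  -0.01026817]
```

View pics/s3c.png

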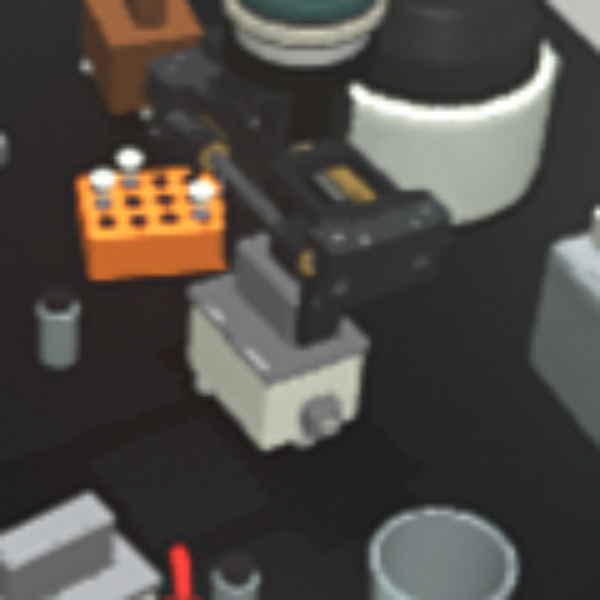

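B weighs 5.9 N, so it is the full one (held at crop (275,330)). Raising it and carrying it to above the plate.

```bash
python3 -m creep '[0,0,-20,0,0,0,50, 0,0,-30,0,0,0,50, 0,0,-40,0,0,0,50, 0,0,-40,0,0,0,50, 0,0,-30,0,0,0,50]' 40
python3 -m creep '[0,0,-10,0,0,-4,50, 0,0,0,0,0,-7,50, 0,0,0,0,0,-7,50, 0,0,0,0,0,-7,50, 0,0,0,0,0,-7,50]'
python3 -m creep '[0,0,0,0,0,-7,50, 0,0,0,0,0,-7,50, 0,0,0,0,0,-7,50, 0,0,0,0,0,-7,50, 0,0,0,0,0,-5.7,50]'
python3 -c "
from h import *
plan(534.2,-269.8,255,72.3)"
```

```text
time_s: 10.85
ee_pos: [0.6758, 0.1024, 0.2519]
tool_rot: [-3.142, -0.003, 0.115]
force: [2.3, -0.0, -6.4]
opening: 0.681
time_s: 11.35
ee_pos: [0.6748, 0.1023, 0.2585]
tool_rot: [-3.141, 0.0, 0.679]
force: [0.0, -0.1, -6.3]
opening: 0.677
time_s: 11.85
ee_pos: [0.6748, 0.1023, 0.2584]
tool_rot: [-3.141, 0.0, 1.266]
force: [-0.2, -0.3, -5.8]
opening: 0.677
t 11.85 at [674.8 102.3 258.4] [-180.     0.    72.6] F [-0.18 -0.26 -5.83] open 0.677
shift in present tool axes [-397.1  -22.7    3.5] rot [-0.03  0.01  0.26] | shift in goal axes [-397.2  -20.8    3.4]
```

```bash
python3 -m creep '[-15,-1,0,0,0,0.3,50, -25,-1,0,0,0,0,50, -35,-2,0,0,0,0,50, -40,-2,0,0,0,0,50, -40,-2,0,0,0,0,50]'
python3 -m creep '[-40,-2,0,0,0,0,50, -40,-2,0,0,0,0,50, -40,-2,0,0,0,0,50, -35,-2,0,0,0,0,50, -30,-2,0,0,0,0,50]'
python3 -m creep '[-25,-1,0,0,0,0,50, -20,-1,0,0,0,0,50, -12,-1,0,0,0,0,50, 0,0,0,0,0,0,50, 0,0,0,0,0,0,50]'
python3 -m creep '[0,0,20,0,0,0,50, 0,0,30,0,0,0,50, 0,0,30,0,0,0,50, 0,0,10,0,0,0,50, 0,0,0,0,0,0,50]'
python3 -c "
from h import *
plan(534.2,-269.8,255,72.3)
for n in('side','top'): snap(n,n+'4')
p=cv2.imread('pics/side4.png');cv2.imwrite('pics/s4c.png',cv2.resize(p[180:340,230:400],None,fx=4.5,fy=3.75))
p=cv2.imread('pics/top4.png');cv2.imwrite('pics/t4c.png',cv2.resize(p[120:260,320:460],None,fx=4.2,fy=4.2))"
```

```text
time_s: 12.35
ee_pos: [0.6184, -0.0444, 0.2586]
tool_rot: [-3.141, 0.001, 1.255]
force: [0.2, -0.4, -5.3]
opening: 0.679
time_s: 12.85
ee_pos: [0.5512, -0.2179, 0.2589]
tool_rot: [3.142, 0.001, 1.253]
force: [0.0, -0.1, -6.6]
opening: 0.681
time_s: 13.35
ee_pos: [0.5323, -0.2684, 0.2587]
tool_rot: [-3.142, -0.001, 1.255]
force: [-0.3, -0.1, -6.2]
opening: 0.676
time_s: 13.85
ee_pos: [0.5314, -0.267, 0.1665]
tool_rot: [-3.137, -0.001, 1.258]
force: [0.5, -0.0, -5.6]
opening: 0.678
t 13.85 at [ 531.4 -267.   166.5] [-1.797e+02 -1.000e-01  7.210e+01] F [ 0.51 -0.01 -5.57] open 0.678
shift in present tool axes [ -1.7   3.2 -88.5] rot [-0.27 -0.07 -0.24] | shift in goal axes [ -1.8   3.6 -88.5]
```

View pics/s4c.png

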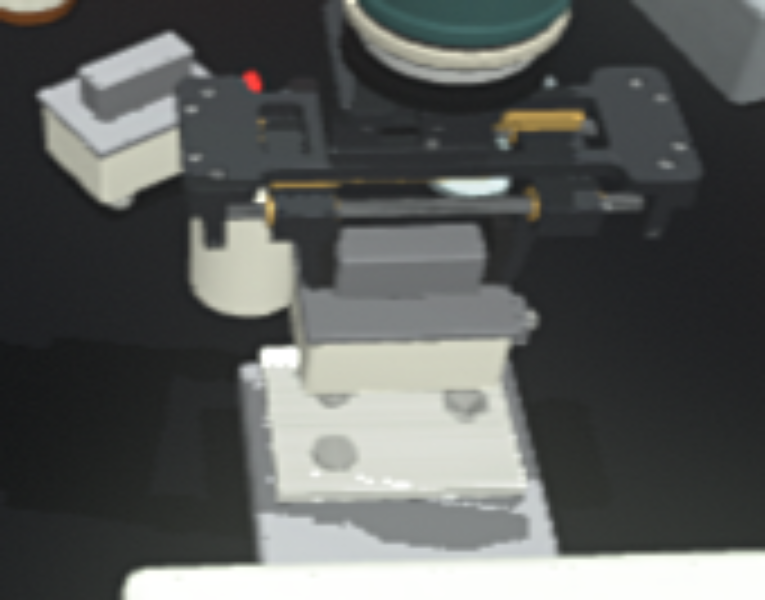

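View pics/t4c.png

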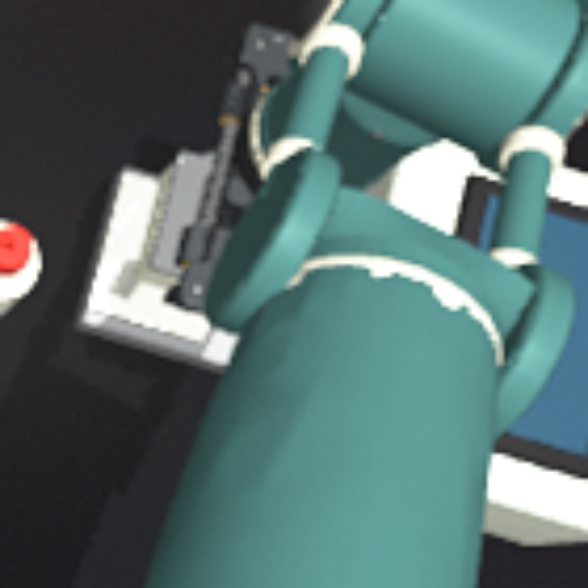

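```bash
cat >> h.py <<'E'
def held(n,p,d,boxc,zt,half=40):
    """held cartridge: rib and lid points in view n, near expected top height zt (rib top)"""
    P=pts(n,d);a,b,c,e=boxc;S=np.zeros(d.shape,np.uint8);S[a:b,c:e]=1
    grey=(np.ptp(p.astype(int),axis=2)<40)&(p.min(2)>85)
    for nm,lo,hi in(('rib',zt-.006,zt+.006),('lid',zt-.036,zt-.027)):
        m=(S*grey*(P[...,2]>lo)*(P[...,2]<hi)).astype(np.uint8)
        k,l,st,ct=cv2.connectedComponentsWithStats(m);i=1+st[1:,4].argmax();q=P[l==i]
        r=cv2.minAreaRect((q[:,:2]*1000).astype(np.float32));print(n,nm,st[i],np.median(q[:,2]).round(4),np.round(r[0],1),np.round(r[1],1),round(r[2],1))
E
python3 - <<'E'
from h import *
plan(534.2,-269.8,255,72.3)
z=np.load('side4.npz');held('side',z['p'],z['d'],(228,275,290,352),.165-.0735+.1)
z=np.load('top4.npz');held('top',z['p'],z['d'],(150,195,350,385),.165-.0735+.1)
# yaw from side: long edge of lid front, bottom
E
```

```text
t 13.95 at [ 533.5 -268.6  169.9] [179.9   0.   72. ] F [ 0.92 -0.48 -5.56] open 0.678
shift in present tool axes [ -0.9   1.2 -85.1] rot [ 0.09  0.01 -0.26] | shift in goal axes [ -0.9   1.  -85.1]
side rib [305 240  33  12 347] 0.1907 [ 531.2 -267.7] [22.  59.2] 72.8
side lid [296 254  50  18 611] 0.1589 [ 527.6 -280.1] [37.9 87.2] 71.7
top rib [370 172   1   1   1] 0.1901 [ 525.1 -256.6] [0. 0.] 0.0
top lid [355 156  15  30 204] 0.1597 [ 537.5 -244. ] [23.  86.9] 70.2
```

```bash
python3 -m creep '[0,0,10,0,0,-0.3,50, 0,0,10,0,0,0,50, 0,0,8,0,0,0,50, 0,0,0,0,0,0,50, 0,0,0,0,0,0,50]'
python3 -m creep '[0,0,0,0,0,0,50, 0,0,0,0,0,0,50, 0,0,0,0,0,0,50, 0,0,0,0,0,0,50, 0,0,0,0,0,0,50]'
python3 -c "
from h import *
plan(534.2,-269.8,121,72.3)
p,d=snap('side','side5')
cv2.imwrite('pics/s5c.png',cv2.resize(cv2.imread('pics/side5.png')[210:330,260:380],None,fx=5,fy=5))
held('side',p,d,(228,290,285,352),robot.sense()['ee_pos'][2]+.0265)
plan(534.2,-269.8,121,72.3)"
```

```text
time_s: 14.45
ee_pos: [0.5321, -0.2687, 0.1402]
tool_rot: [-3.141, -0.0, 1.262]
force: [0.1, -0.9, -5.6]
opening: 0.675
time_s: 14.95
ee_pos: [0.5326, -0.2688, 0.1409]
tool_rot: [3.141, 0.0, 1.262]
force: [-0.8, -0.8, -6.6]
opening: 0.679
t 14.95 at [ 532.6 -268.8  140.9] [180.    0.   72.3] F [-0.76 -0.85 -6.57] open 0.679
shift in present tool axes [-0.4  1.8 19.9] rot [ 0.02  0.   -0.  ] | shift in goal axes [-0.5  1.9 19.9]
side rib [305 249  33  12 312] 0.1652 [ 532.4 -269.5] [21.9 58.9] 73.3
side lid [297 265  48  14 553] 0.1336 [ 527.7 -285.8] [29.6 87. ] 71.6
t 15.0 at [ 532.5 -268.8  140.8] [180.    0.   72.3] F [-0.2  -0.52 -5.83] open 0.677
shift in present tool axes [-0.5  1.9 19.8] rot [ 0.01  0.   -0.  ] | shift in goal axes [-0.5  1.9 19.8]
```

View pics/s5c.png

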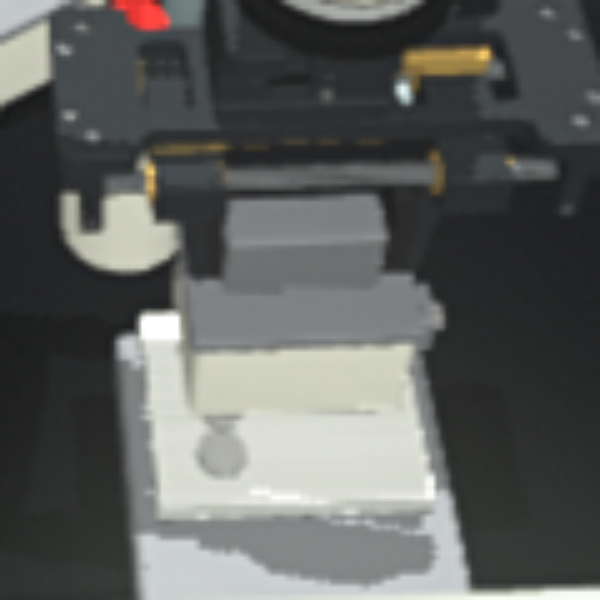

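Held level over the plate; the side-view rib centre is (532.4,-269.5) and the plate is (534.4,-271.3), so I need about +2.4 along tool y and -1.1 along tool x. Then descend gently.

```bash
python3 -m creep '[-1.1,2.4,3,0,0,0,50, 0,0,4,0,0,0,50, 0,0,4,0,0,0,50, 0,0,0,0,0,0,50, 0,0,0,0,0,0,50]'
python3 -c "
from h import *
p,d=snap('side','side6')
held('side',p,d,(228,290,285,352),robot.sense()['ee_pos'][2]+.0255)
cv2.imwrite('pics/s6c.png',cv2.resize(cv2.imread('pics/side6.png')[240:330,270:380],None,fx=7,fy=6,interpolation=cv2.INTER_CUBIC))
plan(534.2,-269.8,121,72.3)"
```

```text
time_s: 15.5
ee_pos: [0.5341, -0.2704, 0.1292]
tool_rot: [-3.141, -0.0, 1.262]
force: [-0.0, 0.2, -6.1]
opening: 0.678
side rib [306 253  32  12 319] 0.1537 [ 533.8 -271.7] [24.1 58.1] 71.8
side lid [298 269  48  15 559] 0.1218 [ 529.3 -287.9] [30.7 86.7] 70.6
t 15.55 at [ 534.4 -270.5  129.5] [-180.    -0.    72.3] F [ 0.47 -0.15 -5.76] open 0.676
shift in present tool axes [ 0.6 -0.4  8.5] rot [-0.02 -0.    0.  ] | shift in goal axes [ 0.6 -0.4  8.5]
```

View pics/s6c.png

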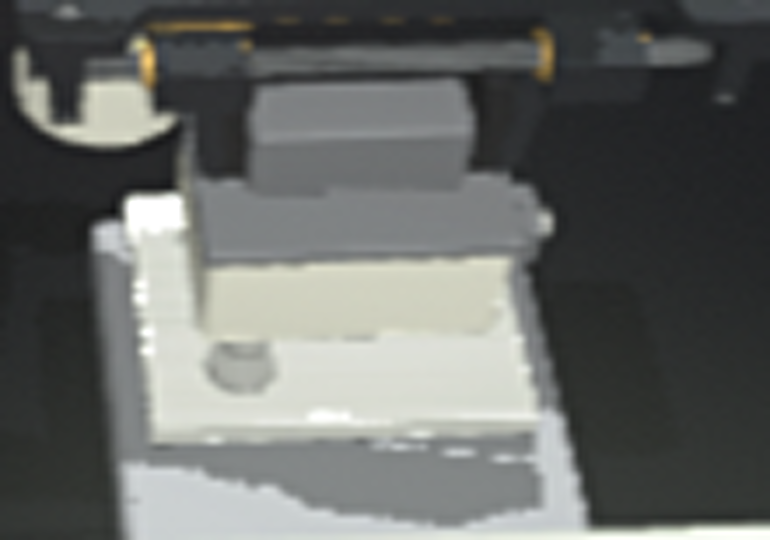

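Rib now at (533.8,-271.7) against plate (534.4,-271.3); the foot is right above the flat pad (crop (240,365)). Lowering slowly.

```bash
python3 -m creep '[0,0,2,0,0,0,50, 0,0,2,0,0,0,50, 0,0,2,0,0,0,50, 0,0,1,0,0,0,50, 0,0,0,0,0,0,50]'
python3 -m creep '[0,0,0.5,0,0,0,50, 0,0,0.5,0,0,0,50, 0,0,0,0,0,0,50, 0,0,0,0,0,0,50, 0,0,0,0,0,0,50]'
```

```text
time_s: 16.05
ee_pos: [0.5343, -0.2706, 0.1227]
tool_rot: [-3.141, 0.0, 1.262]
force: [-1.0, 0.4, -4.7]
opening: 0.678
time_s: 16.55
ee_pos: [0.5343, -0.2706, 0.1223]
tool_rot: [-3.142, 0.0, 1.262]
force: [-4.2, -0.2, 1.9]
opening: 0.679
```

```bash
python3 -m creep '[-0.2,-0.7,0,0,0,0,50, 0,0,0.4,0,0,0,50, 0,0,0,0,0,0,50, 0,0,0,0,0,0,50, 0,0,0,0,0,0,50]'
```

```text
time_s: 17.05
ee_pos: [0.5342, -0.2707, 0.1223]
tool_rot: [3.14, 0.0, 1.262]
force: [-2.4, 0.0, 6.7]
opening: 0.676
```

```bash
python3 -m creep '[0,-0.6,0,0,0,0,50, 0,0,0,0,0,0,50, 0,0,0,0,0,0,50, 0,0,0,0,0,0,50, 0,0,0,0,0,0,50]'
python3 -m creep '[0,0,0,0,0,0,50, 0,0,0,0,0,0,50, 0,0,0,0,0,0,50, 0,0,0,0,0,0,50, 0,0,0,0,0,0,50]' 8
```

```text
time_s: 17.55
ee_pos: [0.5341, -0.2707, 0.1223]
tool_rot: [3.139, 0.0, 1.262]
force: [-2.2, 1.1, 5.1]
opening: 0.68
time_s: 18.05
ee_pos: [0.5342, -0.2708, 0.122]
tool_rot: [3.139, 0.0, 1.262]
force: [-0.8, 0.4, 4.9]
opening: 0.681
```

```bash
python3 -m creep '[0,0,0,0,0,0,72, 0,0,0,0,0,0,80, 0,0,0,0,0,0,95, 0,0,0,0,0,0,100, 0,0,0,0,0,0,100]'
python3 -c "
from h import *
p,d=snap('side','side7')
held('side',p,d,(228,300,285,352),.0472+.1)
cv2.imwrite('pics/s7c.png',cv2.resize(cv2.imread('pics/side7.png')[240:330,270:380],None,fx=7,fy=6,interpolation=cv2.INTER_CUBIC))
plan(534.2,-269.8,121,72.3)"
```

```text
time_s: 18.55
ee_pos: [0.533, -0.2703, 0.121]
tool_rot: [-3.141, -0.0, 1.262]
force: [-0.1, -0.4, -0.2]
opening: 0.997
side rib [305 256  33  11 334] 0.1463 [ 534.3 -271.4] [23.  59.7] 72.6
side lid [297 257  48  29 712] 0.1147 [ 534.6 -272.4] [62.1 87.6] 71.8
t 18.6 at [ 533.  -270.3  121.1] [-180.    -0.    72.3] F [ 0.52  0.13 -0.06] open 0.999
shift in present tool axes [0.8 1.  0.1] rot [-0.02 -0.    0.  ] | shift in goal axes [0.8 1.  0.1]
```

View pics/s7c.png

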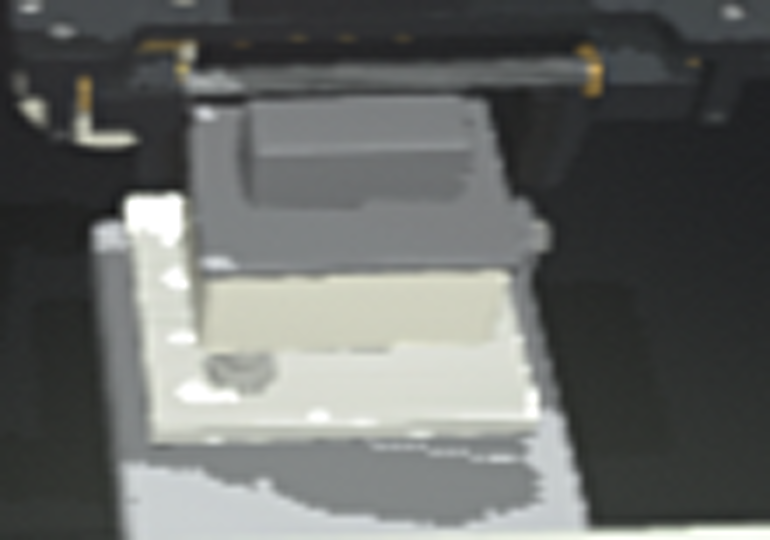

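Released: rib centre (534.3,-271.4), top 146.3 mm, matching the seated height of 147.2 mm. Backing off straight up and away, then a last look.

```bash
python3 -m creep '[0,0,-10,0,0,0,100, 0,0,-20,0,0,0,100, 0,0,-40,0,0,0,100, 0,0,-45,0,0,0,100, 0,0,-45,0,0,0,100]'
python3 -m creep '[30,0,-20,0,0,0,100, 40,0,0,0,0,0,100, 40,0,0,0,0,0,100, 40,0,0,0,0,0,100, 40,0,0,0,0,0,100]'
python3 -m creep '[40,0,0,0,0,0,100, 40,0,0,0,0,0,100, 20,0,0,0,0,0,100, 0,0,0,0,0,0,100, 0,0,0,0,0,0,100]'
python3 -c "
from h import *
for n in('top','side'):
    p,d=snap(n,n+'8');P=pts(n,d)
    bs={'top':[(172,202),(283,190),(368,176)],'side':[(212,132),(262,210),(321,275)]}[n]
    for u,v in bs:
      S=np.zeros(d.shape,np.uint8);S[v-26:v+22,u-24:u+24]=1
      for lo,hi in((.09,.11),(.06,.075),(.139,.155),(.107,.122)):
        m=(S*(P[...,2]>lo)*(P[...,2]<hi)).astype(np.uint8);k,l,st,ct=cv2.connectedComponentsWithStats(m)
        if k<2: continue
        i=1+st[1:,4].argmax()
        if st[i,4]<60: continue
        q=P[l==i];r=cv2.minAreaRect((q[:,:2]*1000).astype(np.float32));print(n,u,v,lo,st[i,4],np.median(q[:,2]).round(4),np.round(r[0],1),np.round(r[1],1),round(r[2],1))
plan(0,0,0,0)"
```

```text
time_s: 19.1
ee_pos: [0.5328, -0.2702, 0.2834]
tool_rot: [-3.142, -0.0, 1.262]
force: [1.2, -0.9, -0.4]
opening: 0.999
time_s: 19.6
ee_pos: [0.5913, -0.0879, 0.3026]
tool_rot: [3.14, -0.0, 1.261]
force: [-0.2, -0.1, 0.1]
opening: 1.005
time_s: 20.1
ee_pos: [0.6213, 0.006, 0.3018]
tool_rot: [3.141, 0.001, 1.263]
force: [0.5, -0.2, 0.9]
opening: 0.999
top 172 202 0.09 157 0.099 [465.4 320.6] [23.3 59.4] 62.9
top 172 202 0.06 412 0.0676 [465.9 320.7] [63.4 87.1] 61.5
top 368 176 0.139 152 0.1457 [ 532.2 -266.3] [22.1 59.9] 72.7
top 368 176 0.107 408 0.1136 [ 532.3 -266.9] [64.2 87. ] 72.6
side 212 132 0.09 135 0.0985 [468.  314.9] [25.  59.6] 60.8
side 212 132 0.06 295 0.0674 [468.4 314.5] [66.8 87.7] 63.3
side 262 210 0.09 227 0.0987 [499.9 -27.1] [59.  24.1] 14.7
side 262 210 0.06 468 0.0675 [500.6 -27.6] [87.7 64.6] 13.4
side 321 275 0.09 223 0.099 [ 525.5 -299. ] [ 6.  82.5] 70.7
side 321 275 0.06 98 0.0712 [ 525.1 -298. ] [ 9.1 82.6] 66.9
side 321 275 0.139 360 0.1462 [ 534.5 -271.4] [23.4 59.9] 73.0
side 321 275 0.107 786 0.1146 [ 534.8 -271.9] [64.6 87.9] 73.3
t 20.2 at [621.1   4.9 301.7] [180.    0.   72.3] F [0.9  0.5  0.18] open 0.999
shift in present tool axes [-193.8 -590.1  301.6] rot [3.000e-02 1.000e-02 7.225e+01] | shift in goal axes [-621.1    4.9  301.7]
```

View pics/top8.png

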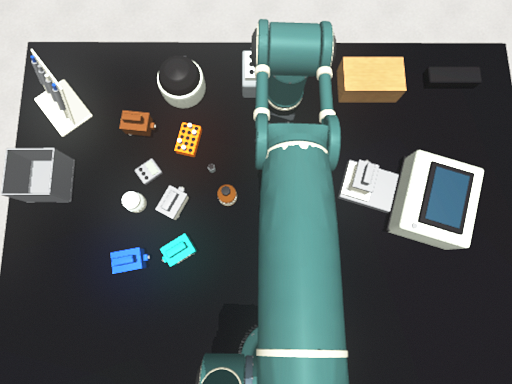

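View pics/side8.png

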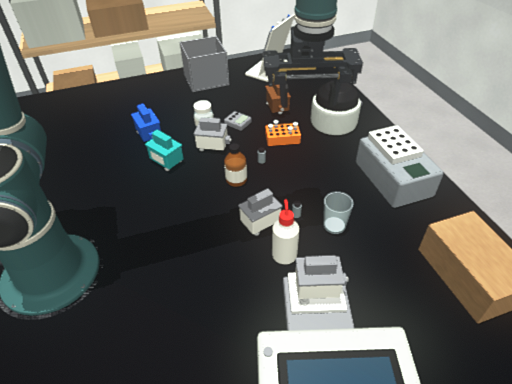

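The top view shows the cartridge on the plate at (364,178), nose towards the cone. In the side view it stands level at (320,275), the spent ones are in place at (211,134) and (262,210), and no bystander has moved.

```bash
python3 -c "
from h import *
robot.hand_in()"
```

```text
the job is handed in; nothing more can be done
```

The full cartridge is seated on the reader's loading plate, nose over the cone, and the job was handed in at about 20 s; no verdict was reported.

- **Finding the full one:** I hefted two. The one first seen near (0.467, 0.320) weighed about 1–2 N, so it is spent, and I set it back about 1 mm from its start. The one near (0.675, 0.103) weighed 5.9 N, so it is the full one. I left the third untouched, so its being spent is inferred.
- **Seating:** I lowered the full one in small steps until the seats pushed back. A sideways push of about 4 N showed it was slightly off, so I nudged it by about 1 mm before letting go.
- **Last check, side camera:** the cartridge centre was at (534.5, -271.4) mm, against (534.4, -271.3) mm for the plate. The rib top was at 146.2 mm, where 147.2 mm is expected when seated. It looked level and turned by less than about 0.02 rad. The other things I could see had not moved.
- **Disagreements and gaps:**
  - The two cameras differed by up to 6 mm, more than the stated 2 mm. The top camera put the cartridge about 2.5 mm from the plate centre it had measured, still within the 4 mm limit. I steered by the side camera, which agreed with the arm.
  - The force on the plate after release was not measured directly.
  - The arm hid part of the last top view, so the beaker, one vial, the wash bottle and the third cartridge were checked only in the side view.

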